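# Cock a belt tensioner and lock it with its pin at the third index hole

## Task

The sprung belt tensioner must be cocked and locked before it goes back into its machine: take the lock pin with the slimmer knob out of the wooden block, put it through the eye in the tail of the arm, and with it swing the arm against its spring to the third long line of the scale beyond the rest mark, where the third hole of the index plate lies. Feel for that hole and push the pin gently home, until its knob sits on the arm and the arm stays locked. Do not jam the pin hard against the plate or the arm, do not run the arm on to the end of its travel or let it fly back, and leave the other things where they are.

Things in the scene. Friction and masses are not known exactly. Their poses are not given: they have to be found in the camera images.
- tensioner: Belt tensioner on a steel mounting plate (250 x 236 x 12 mm) that does not move. Origin on the arm's upright pivot axis at bench level, z up; the tail, scale and index plate lie on its local -x side, which faces the robot. The painted arm on the ribbed spring can carries a tail with an eye and pointer and, on the other side, a grooved idler pulley (70 mm across, its top 75 mm above the bench).
- third_hole_nominal (a point): Where the third index hole should be, at the index plate's flat top, 24 mm above the bench. The plate, a sector 98 to 160 mm from the pivot, has four upright 11.8 mm holes, 12 mm deep, 125 mm from the pivot, at 12, 24, 36, 48 degrees from the rest mark, with a long rim line at each. It was clamped by eye: all lines and holes may be turned about the pivot by up to 4 degrees (9 mm) either way.
- eye (a point): Centre of the eye's upper mouth, 42 mm above the bench, in the arm's tail; it moves with the arm. A 14 mm upright through hole, 125 mm from the pivot, in a boss 34 mm across and 12 mm thick, its underside 6 mm over the index plate. At rest the tail points to the front left, 156 degrees anticlockwise (from above) from the tensioner's local +x axis; its pointer runs along the scale.
- tensioner_arm (a joint): Angle of the arm, rad: 0 at rest on its stop, growing anticlockwise from above (the tail moves from left to right as the robot sees it); end of travel 0.96. A torsion spring drives it back: at the eye it takes about 4 N at rest, 8 N at 0.63, and the eye rubs on a pin slid up or down in it with up to about as much. Holes one to four nominally at 0.209, 0.419, 0.628, 0.838; locked in the third it reads 0.53 to 0.73.
- lock_pin_knob (a point): Centre of the lock pin's steel knob, 22 mm diameter, 44 mm high; z axis up the pin. Below the knob a 10 mm shank, 29 mm long, with a 2 mm bevel at the tip; 73 mm over all, 90 g. It starts upright in one of two 13.5 mm holes, 75 mm apart, of a fixed wooden block (50 x 135 x 37 mm), the knob resting on the block's top. Seated, the knob rests on the eye and this point is 64 mm above the bench.
- lock_pin_tip (a point): Lower end of the lock pin on its axis, 51 mm below the knob's centre. Fully seated it is 13 mm above the bench; standing on the index plate it is 24 mm above the bench.
- thick_pin_knob (a point): Centre of the knob (30 mm diameter, 44 mm high) of a thicker pin (12 mm shank) for a larger tensioner, standing in the block's other hole; it does not fit the index plate. Leave it.
- screwdriver_blue: short screwdriver with a blue handle, 189 mm long, lying in front of the tensioner; leave it
- adjustable_wrench: steel adjustable wrench, 246 mm long, lying on the right; leave it
- pliers: pliers with red grips, 190 mm long, lying on the left; leave them
- tape_masking: roll of masking tape, 94 mm across and 25 mm high, at the back, left of the blue case; leave it
- box_tips: small cardboard box, 66 x 110 x 60 mm, at the front on the left; leave it
- jar_paste: dark grey plastic jar with a black lid, 60 mm diameter, 85 mm high, at the back on the left; leave it

How it is judged:
By the outcome, as a careful person would: the job done as asked, in the order asked, and still so for the second after the job is handed in, with the robot touching nothing.
It also fails if it takes over 66 s, if anything falls off the work surface, if the arm or the gripper's body presses on something with over 40 N, if the wrist force passes 120 N, or if a joint passes its speed limit or range.

## Robot

A 6-joint arm with a two-finger parallel gripper is mounted at the origin on a cart in front of the work surface, level with it; the furniture and walls round the work are solid. World frame = base frame: x ahead of the robot, y to its left, z up, the work surface at z = 0. Lengths are in m, angles in rad, forces in N, time in s.
With the tool pointing down it reaches from about 0.25 to 0.775 m from the base axis. Payload 4 kg.
Tool frame: the origin (TCP) lies midway between the tips of the shut fingers; the grasp point (between the pads) lies grip_point_offset behind it (grip_point_offset is the distance from the TCP to the grasp point, in m); z points along the fingers, y is the line along which they close (so a half turn about z gives the same grasp; the last joint's range is limited). The gripper opens to 94 mm and grips with 3 to 60 N. Pads are 16 mm wide; open, the fingers measure 119 mm over their backs; the gripper's body (75 mm by 177 mm) begins 78 mm behind the grasp point.
Start: joints at [1.16, 0.087, 1.371, -0, 1.684, -0.103], TCP at [0.167, 0.524, 0.206] pointing down, gripper open.
Joint ranges: [-3.1, 3.1], [-0.76, 2.03], [0.27, 2.55], [-1.08, 4.22], [0.17, 2.65], [-2.57, 2.57]. Speed limits (rad/s): [2.79, 2.79, 3.14, 3.14, 3.14, 3.14].

## Interface

Orientations are given as [roll, pitch, yaw] about the fixed x, y, z axes, in that order (R = Rz(yaw) Ry(pitch) Rx(roll)).
In Python, from bench import * gives the robot as it stands. The module is installed in compiled form; this text tells all that it offers.
- The arm moves only by the tool apply_moves, never from a script. Its argument "commands" is a list of rows, each a list of 7 numbers: the turn, a rotation vector about the world's x, y, z in rad, then the shift along the world's x, y, z in m, then the opening in per cent of the stroke, from 0 (shut) to 100 (fully open). In form: [[ax, ay, az, x, y, z, jaw], ...]. A call has exactly 5 rows; each row is the pose to reach, as a shift and turn from the pose commanded when the call began; what a row does not reach only later rows make up. A row lasts 1/10 s, in which the tool goes at most 50 mm and 8.59 degrees, less where a joint would pass 70% of its speed; a pose out of reach is approached as far as the arm can. A call with a gripper value outside its range is refused whole. The fingers move at their own pace and stop on an object; the grip force is fixed at half the most. Time passes only in rows, so rows that repeat a pose let the fingers close, or fill a call up. It gives the time, the measured TCP pose, the force, the opening and the grip force at its end, in the units of the state.
- get_obs(): the state, without advancing time (a new reading comes with each control period).
- snapshot(name): name is "side" or "top" or "wrist"; returns a dict with "pixels" (480x640x3 uint8, red, green, blue), "vertical_fov" (degrees; the focal length in pixels is half the picture's height over the tangent of half this angle, whatever the lens; pixels are square), "cx", "cy" (the principal point, pixels), "rvec" (rotation vector, rad) and "tvec" (3), from world to camera coordinates, as OpenCV has them. Camera axes: x right, y down, z forward; pixel columns grow to the right and rows downward; lengths in m; the calibration is good to about 2 mm. A picture is of the moment at which its call begins. There is no depth.
- close_job(): hands the job in; it is judged then, once.
Trained networks look in the newest picture that a camera, given by its name, has taken for a name from the list of things; names that differ only in an ending like _2 or _b are one class to them, and where a whole thing is asked for, a point or a joint stands for the part that bears it (a point fixed in the world has none). Each returns a list of dicts, best first, with "score" (0 to 1); they miss things now and then, are a little off and sometimes report something else, mostly with a low value. They report only what shows in the picture. A call takes as long as a camera call.
- masks_of(camera, query): "mask" (480x640 bool, what is visible of it) and "extent" ([left, top, right, bottom] in pixels, round what is visible of it).
- place_of(camera, query): "pixel" ([column, row] in pixels: a listed point, or the origin of a listed thing).
The state is a dict: "time": time; "joint_positions": joint angles; "qvel": joint speeds; "joint_torque": joint torques, N m; "tool_pos": TCP position; "ee_rot": TCP orientation; "wrist_force": force on the tool from outside, world axes, zero at the start; "wrist_torque": the same for the moment, N m; "width": finger opening in m; "finger_force": force on a finger pad.
Only numpy, scipy, OpenCV 4.12 (cv2) and the standard library are available. Lean on these libraries where they do the work, as an engineer would, in place of code of your own. Each camera call takes 0.05 s, during which the arm holds its last target. There are 200 camera calls.

## Working session

There is one attempt and no reset: what is moved stays moved. The work goes in short steps, Python scripts to look and compute and a tool call to move; the robot and the scene stay as the last step left them, time stands still between calls to the robot, and variables do not carry over. Pictures are saved under pics/ and viewed, at most 10 in all, crops included, and the job is handed in when it is done.

Besides the shell and the picture viewer there is one more tool, called in YAML: its name, and indented under it one key for each argument. apply_moves: Moves the arm, as the interface text tells. Its arguments: {"type":"object","properties":{"commands":{"type":"array"}},"required":["commands"]}

```bash
mkdir -p pics; cat > h.py <<'E'
from bench import *
import numpy as np, cv2
def snap(n,save=None):
    s=snapshot(n)
    if save: cv2.imwrite('pics/'+save+'.png',s['pixels'][:,:,::-1])
    return s
def ray(s,px):
    R,_=cv2.Rodrigues(np.array(s['rvec'],float)); t=np.array(s['tvec'],float).ravel()
    f=240/np.tan(np.radians(s['vertical_fov'])/2)
    d=R.T@np.array([(px[0]-s['cx'])/f,(px[1]-s['cy'])/f,1.0]); c=-R.T@t
    return c,d
def atz(s,px,z):
    c,d=ray(s,px); return c+d*(z-c[2])/d[2]
def proj(s,p):
    R,_=cv2.Rodrigues(np.array(s['rvec'],float)); t=np.array(s['tvec'],float).ravel()
    f=240/np.tan(np.radians(s['vertical_fov'])/2)
    q=R@np.array(p,float)+t; return np.array([s['cx']+f*q[0]/q[2],s['cy']+f*q[1]/q[2]])
def tri(obs):
    A=np.zeros((3,3));b=np.zeros(3)
    for s,px in obs:
        c,d=ray(s,px); d=d/np.linalg.norm(d); P=np.eye(3)-np.outer(d,d); A+=P;b+=P@c
    return np.linalg.solve(A,b)
E
python3 - <<'E'
from h import *
o=get_obs(); print({k:np.round(v,3) for k,v in o.items()})
S={n:snap(n,n+'0') for n in ('top','side','wrist')}
for q in ['tensioner','third_hole_nominal','eye','lock_pin_knob','lock_pin_tip','thick_pin_knob']:
    for n in S:
        r=place_of(n,q)
        for d in r[:2]: 
            z={'tensioner':0,'third_hole_nominal':.024,'eye':.042,'lock_pin_knob':.059,'lock_pin_tip':.008,'thick_pin_knob':.059}[q]
            print(q,n,round(d['score'],2),np.round(d['pixel'],1),np.round(atz(S[n],d['pixel'],z),4))
E
```

```text
{'time': np.float64(0.0), 'joint_positions': array([ 1.16 ,  0.088,  1.372, -0.   ,  1.684, -0.103]), 'qvel': array([ 0.001, -0.   ,  0.   ,  0.002, -0.   ,  0.001]), 'joint_torque': array([ 2.0000e-03, -3.4018e+01, -3.0242e+01,  7.2000e-02,  3.3000e-02,
       -0.0000e+00]), 'tool_pos': array([0.166, 0.524, 0.204]), 'ee_rot': array([-3.139, -0.   ,  2.834]), 'wrist_force': array([-0.133, -1.206, -0.62 ]), 'wrist_torque': array([-0.004, -0.041, -0.083]), 'finger_force': np.float64(0.0), 'width': np.float64(0.094)}
tensioner top 0.84 [261.1 218.6] [0.6507 0.1269 0.    ]
tensioner side 0.81 [334.4 242.7] [0.6633 0.1338 0.    ]
third_hole_nominal top 0.71 [270.3 263.7] [0.5362 0.0997 0.024 ]
third_hole_nominal top 0.2 [192.  337.4] [0.3602 0.2878 0.024 ]
third_hole_nominal side 0.91 [294.9 243.3] [0.5406 0.1069 0.024 ]
eye top 0.87 [241.6 260. ] [0.5446 0.1664 0.042 ]
eye side 0.19 [319.7 356.5] [ 0.4218 -0.4579  0.042 ]
lock_pin_knob top 0.66 [390.3 262.8] [ 0.5351 -0.1854  0.059 ]
lock_pin_knob top 0.29 [356.8 262.3] [ 0.5367 -0.1078  0.059 ]
lock_pin_knob side 0.64 [332.2 274.8] [ 0.5435 -0.1817  0.059 ]
lock_pin_tip side 0.53 [332.3 297.4] [ 0.5408 -0.1917  0.008 ]
thick_pin_knob top 0.67 [358.6 264.2] [ 0.5322 -0.1119  0.059 ]
thick_pin_knob top 0.49 [391.8 258.8] [ 0.5443 -0.1891  0.059 ]
thick_pin_knob side 0.48 [317.9 261.1] [ 0.5371 -0.1001  0.059 ]
```

```bash
python3 - <<'E'
import cv2
import bench; print([n for n in dir(bench) if n[0]!='_'], getattr(bench,'grip_point_offset',None))
t=cv2.imread('pics/top0.png')[150:350,180:440]; s=cv2.imread('pics/side0.png')[180:360,220:450]
cv2.imwrite('pics/top0c.png',cv2.resize(t,None,fx=3,fy=3,interpolation=2)); cv2.imwrite('pics/side0c.png',cv2.resize(s,None,fx=3,fy=3,interpolation=2))
E
```

```text
['IKError', 'close_job', 'get_obs', 'grip_point_offset', 'masks_of', 'place_of', 'snapshot'] 0.0188
```

View pics/top0c.png

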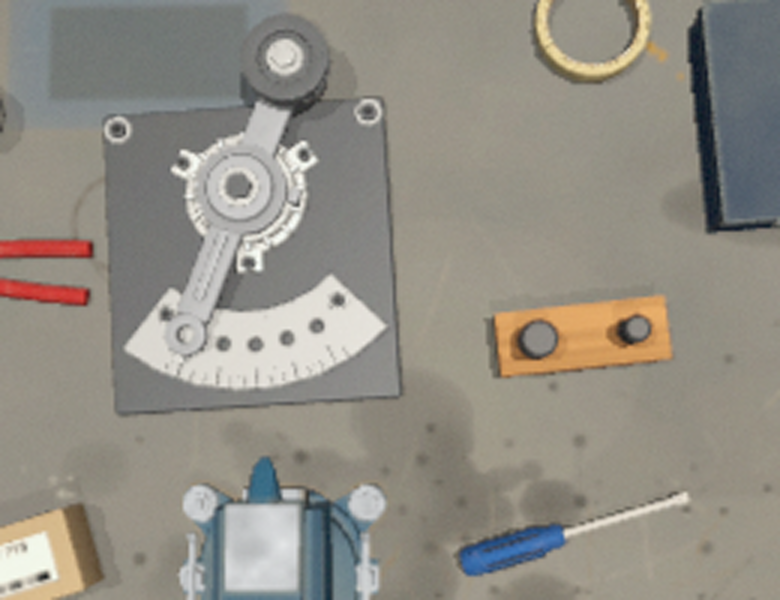

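View pics/side0c.png

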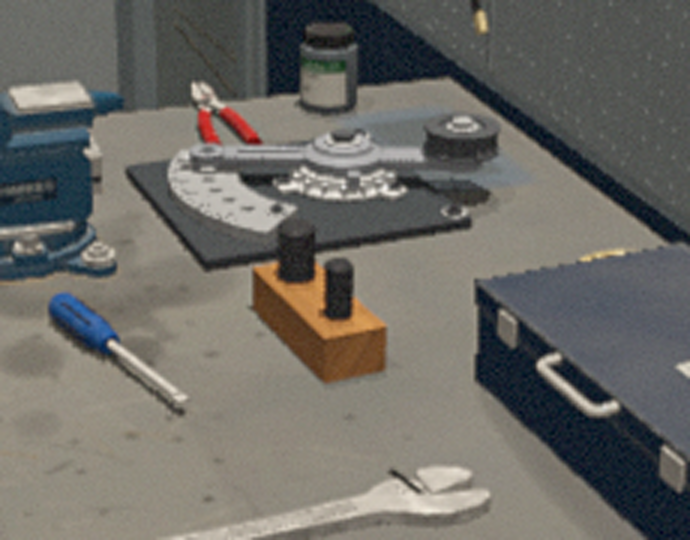

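The crops show the slimmer (lock) knob at top-view (391.7, 259.3), which is the right one. The four index holes are near (254,265), (265,265), (276,263) and (286,259). A vise stands in front of the plate. I'll move high, above the lock pin.

apply_moves:
  commands:
    - [0, 0, 0.03, 0.019, -0.035, 0.016, 43]
    - [0, 0, 0.06, 0.037, -0.071, 0.032, 43]
    - [0, 0, 0.09, 0.056, -0.106, 0.048, 43]
    - [0, 0, 0.12, 0.075, -0.142, 0.064, 43]
    - [0, 0, 0.15, 0.093, -0.177, 0.08, 43]

```text
time: 1.55
tool_pos: [0.2601, 0.3457, 0.2863]
ee_rot: [3.141, 0.001, 2.985]
wrist_force: [0.6, 0.2, 0.2]
width: 0.0575
finger_force: 0.0
```

apply_moves:
  commands:
    - [0, 0, 0.03, 0.019, -0.035, 0, 43]
    - [0, 0, 0.06, 0.037, -0.071, 0, 43]
    - [0, 0, 0.09, 0.056, -0.106, 0, 43]
    - [0, 0, 0.12, 0.075, -0.142, 0, 43]
    - [0, 0, 0.157, 0.093, -0.177, 0, 43]

```text
time: 2.05
tool_pos: [0.3531, 0.1686, 0.2858]
ee_rot: [3.141, 0.001, -3.141]
wrist_force: [0.3, 0.1, 1.1]
width: 0.0403
finger_force: 0.0
```

apply_moves:
  commands:
    - [0, 0, 0, 0.019, -0.035, 0, 43]
    - [0, 0, 0, 0.037, -0.071, 0, 43]
    - [0, 0, 0, 0.056, -0.106, 0, 43]
    - [0, 0, 0, 0.075, -0.142, 0, 43]
    - [0, 0, 0, 0.093, -0.177, 0, 43]

```text
time: 2.55
tool_pos: [0.4462, -0.0085, 0.2857]
ee_rot: [3.141, 0.001, 3.14]
wrist_force: [1.4, 0.2, 0.2]
width: 0.0405
finger_force: 0.0
```

apply_moves:
  commands:
    - [0, 0, 0, 0.019, -0.035, -0.02, 43]
    - [0, 0, 0, 0.037, -0.071, -0.04, 43]
    - [0, 0, 0, 0.056, -0.106, -0.06, 43]
    - [0, 0, 0, 0.075, -0.142, -0.08, 43]
    - [0, 0, 0, 0.093, -0.177, -0.1, 43]

```text
time: 3.05
tool_pos: [0.5392, -0.1855, 0.1847]
ee_rot: [3.142, 0.0, 3.14]
wrist_force: [-0.4, 0.8, 0.4]
width: 0.0403
finger_force: 0.0
```

```bash
python3 - <<'E'
from h import *
o=get_obs(); print({k:np.round(o[k],4) for k in ('time','tool_pos','ee_rot','width','wrist_force')})
S={n:snap(n,n+'1') for n in ('wrist','top')}
s=S['wrist'];c,d=ray(s,(320,240));print(c,d)
for q in ['lock_pin_knob','thick_pin_knob','eye','third_hole_nominal']:
  for n in S:
    for r in place_of(n,q)[:2]:
        print(q,n,round(r['score'],2),np.round(r['pixel'],1),atz(S[n],r['pixel'],.059).round(4))
E
```

```text
{'time': np.float64(3.05), 'tool_pos': array([ 0.5392, -0.1855,  0.1847]), 'ee_rot': array([3.1415e+00, 4.0000e-04, 3.1404e+00]), 'width': np.float64(0.0403), 'wrist_force': array([-0.3647,  0.7556,  0.431 ])}
[ 0.45497626 -0.18613868  0.36513922] [ 0.28978036 -0.0045591  -0.9570952 ]
lock_pin_knob wrist 0.82 [317.1 234.7] [ 0.5435 -0.1897  0.059 ]
thick_pin_knob wrist 0.67 [417.8 223.5] [ 0.535  -0.1152  0.059 ]
thick_pin_knob top 0.63 [360.2 262.8] [ 0.5355 -0.1157  0.059 ]
eye top 0.71 [243.2 260.1] [0.5435 0.1591 0.059 ]
third_hole_nominal top 0.97 [273.1 263.6] [0.5348 0.0883 0.059 ]
third_hole_nominal top 0.7 [168.9 237.6] [0.5983 0.3384 0.059 ]
```

View pics/wrist1.png

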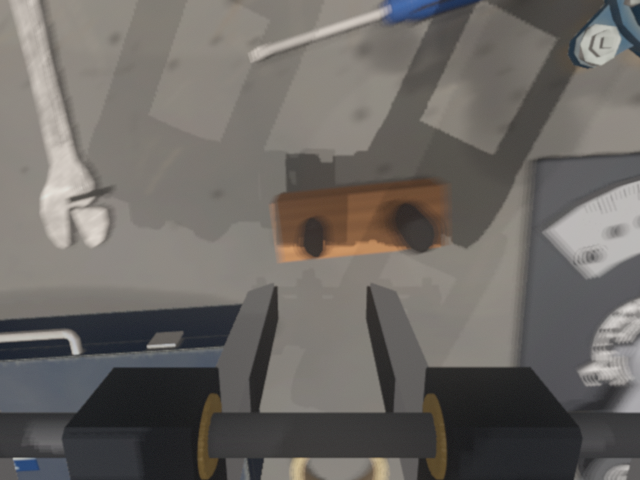

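Wrist view: slim knob near (315,236), thick knob near (415,228), and the fingers straddle the slim one. I'll go down partway and look again.

apply_moves:
  commands:
    - [0, 0, 0, 0.002, -0.002, -0.03, 43]
    - [0, 0, 0, 0.004, -0.0035, -0.055, 43]
    - [0, 0, 0, 0.004, -0.0035, -0.075, 43]
    - [0, 0, 0, 0.004, -0.0035, -0.075, 43]
    - [0, 0, 0, 0.004, -0.0035, -0.075, 43]

```text
time: 4.05
tool_pos: [0.5428, -0.1869, 0.1113]
ee_rot: [-3.141, 0.001, 3.142]
wrist_force: [0.5, -0.6, 0.8]
width: 0.0406
finger_force: 0.0
```

```bash
python3 - <<'E'
from h import *
o=get_obs(); print({k:np.round(o[k],4) for k in ('time','tool_pos','ee_rot')})
s=snap('wrist','wrist2')
for q in ['lock_pin_knob','lock_pin_tip']:
  for r in place_of('wrist',q)[:2]: print(q,r['score'],np.round(r['pixel'],1),atz(s,r['pixel'],.059).round(4))
  for r in masks_of('wrist',q)[:1]:
    print(r['extent']); m=r['mask'].astype(np.uint8)
# predicted outline of knob top at (x,y)
for z in (.081,.059,.037): print(z, proj(s,(.5435,-.1895,z)).round(1))
cv2.imwrite('pics/w2c.png',cv2.resize(s['pixels'][100:340,200:480,::-1],None,fx=2.5,fy=2.5))
E
```

```text
{'time': np.float64(4.05), 'tool_pos': array([ 0.5428, -0.1869,  0.1113]), 'ee_rot': array([-3.1414e+00,  6.0000e-04,  3.1415e+00])}
lock_pin_knob 0.55 [318.4 264.5] [ 0.5438 -0.1896  0.059 ]
[300.0, 237.6, 343.0, 295.6]
[299.1, 235.2, 342.7, 292.8]
0.081 [318.4 278.2]
0.059 [318.7 264. ]
0.037 [318.9 251.9]
```

View pics/w2c.png

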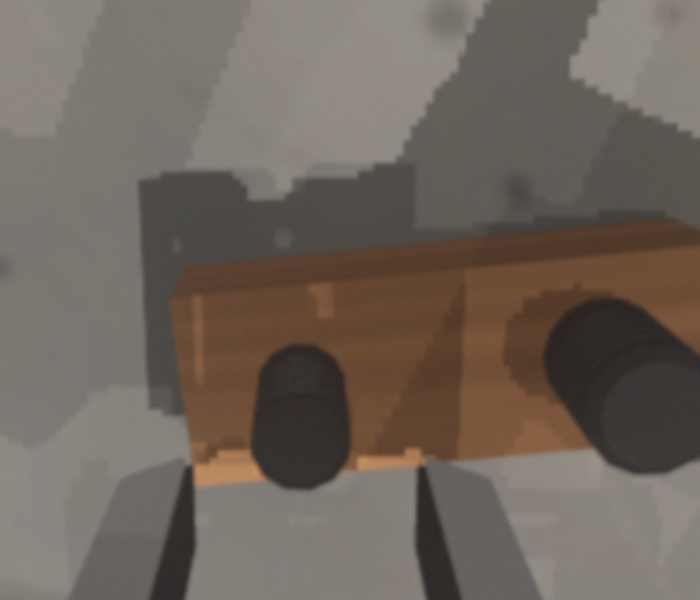

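The knob's top disc is centred at about (320,276), so the pin stands at (0.543, -0.1887). I'll go down, close on it and lift it slightly.

apply_moves:
  commands:
    - [0, 0, 0, 0, -0.0015, -0.025, 43]
    - [0, 0, 0, 0, -0.0015, -0.045, 43]
    - [0, 0, 0, 0, -0.0015, -0.062, 43]
    - [0, 0, 0, 0, -0.0015, -0.062, 43]
    - [0, 0, 0, 0, -0.0015, -0.062, 0]

```text
time: 4.8
tool_pos: [0.543, -0.189, 0.0492]
ee_rot: [-3.141, 0.001, 3.141]
wrist_force: [0.4, -0.5, 0.4]
width: 0.0355
finger_force: 0.0
```

apply_moves:
  commands:
    - [0, 0, 0, 0, 0, 0, 0]
    - [0, 0, 0, 0, 0, 0, 0]
    - [0, 0, 0, 0, 0, 0, 0]
    - [0, 0, 0, 0, 0, 0, 0]
    - [0, 0, 0, 0, 0, 0, 0]

```text
time: 5.3
tool_pos: [0.5437, -0.1892, 0.0502]
ee_rot: [-3.141, 0.003, 3.141]
wrist_force: [-0.7, 0.6, 5.8]
width: 0.0214
finger_force: 30.0
```

apply_moves:
  commands:
    - [0, 0, 0, 0, 0, 0.02, 0]
    - [0, 0, 0, 0, 0, 0.045, 0]
    - [0, 0, 0, 0, 0, 0.08, 0]
    - [0, 0, 0, 0, 0.03, 0.11, 0]
    - [0, 0, 0, 0, 0.07, 0.135, 0]

```text
time: 5.8
tool_pos: [0.5426, -0.1197, 0.1847]
ee_rot: [-3.141, 0.0, 3.137]
wrist_force: [0.6, 0.0, -1.7]
width: 0.0214
finger_force: 30.0
```

apply_moves:
  commands:
    - [0, 0, 0, -0.001, 0.045, 0, 0]
    - [0, 0, 0, -0.001, 0.09, 0, 0]
    - [0, 0, 0, -0.002, 0.135, 0, 0]
    - [0, 0, 0, -0.002, 0.18, 0, 0]
    - [0, 0, 0, -0.003, 0.22, 0, 0]

```text
time: 6.3
tool_pos: [0.5389, 0.1031, 0.1828]
ee_rot: [-3.142, -0.001, 3.141]
wrist_force: [0.9, 0.1, -0.8]
width: 0.0216
finger_force: 30.0
```

apply_moves:
  commands:
    - [0, 0, 0, 0, 0.02, 0, 0]
    - [0, 0, 0, 0, 0.03, 0, 0]
    - [0, 0, 0, 0, 0.03, 0, 0]
    - [0, 0, 0, 0, 0.03, 0, 0]
    - [0, 0, 0, 0, 0.03, 0, 0]

```text
time: 6.8
tool_pos: [0.5398, 0.1298, 0.1834]
ee_rot: [-3.141, -0.0, 3.139]
wrist_force: [1.1, -0.2, -0.5]
width: 0.0215
finger_force: 30.0
```

```bash
python3 - <<'E'
from h import *
o=get_obs(); print({k:np.round(o[k],4) for k in ('time','tool_pos','ee_rot','width','wrist_force')})
s=snap('wrist','wrist3')
Z={'lock_pin_knob':None,'lock_pin_tip':None,'eye':.042,'third_hole_nominal':.024,'tensioner':0}
for q in Z:
  for r in place_of('wrist',q)[:2]: print(q,round(r['score'],2),np.round(r['pixel'],1),atz(s,r['pixel'],Z[q] or o['tool_pos'][2]+(.009 if 'knob' in q else -.042)).round(4))
E
```

```text
{'time': np.float64(6.8), 'tool_pos': array([0.5398, 0.1298, 0.1834]), 'ee_rot': array([-3.1411e+00, -2.0000e-04,  3.1390e+00]), 'width': np.float64(0.0215), 'wrist_force': array([ 1.128 , -0.1905, -0.455 ])}
lock_pin_knob 0.79 [322.2 310.9] [0.5401 0.1292 0.1924]
lock_pin_tip 0.74 [320.2 267.2] [0.5386 0.1281 0.1414]
eye 0.85 [366.7 228.5] [0.5436 0.164  0.042 ]
third_hole_nominal 0.78 [273.5 219.1] [0.5403 0.0894 0.024 ]
third_hole_nominal 0.61 [551.1 399.7] [0.715  0.3428 0.024 ]
```

View pics/wrist3.png

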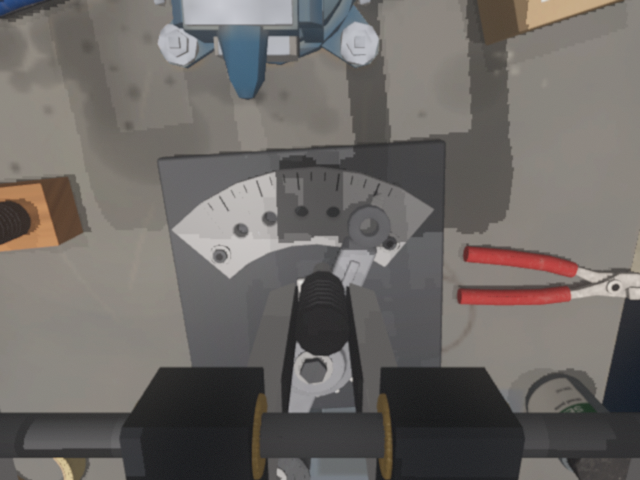

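Wrist view: eye at (368,226). The holes, counted from rest, are at (332,212), (301,212), (269,218) and (240,230), so the third is at (269,218). Now I'll refine these and fit the circle.

```bash
cat > fit.py <<'E'
from h import *
from scipy.optimize import least_squares
def refine(g,p,w=8):
    x,y=map(int,p); a=g[y-w:y+w+1,x-w:x+w+1].astype(float); a=cv2.GaussianBlur(a,(0,0),.8)
    lo,hi=a.min(),np.median(a[[0,-1]]); m=a<(lo+min(hi,np.median(a)))/2
    n,l,st,c=cv2.connectedComponentsWithStats(m.astype(np.uint8)); k=l[np.unravel_index(np.argmin(a),a.shape)]
    return c[k]+[x-w,y-w], st[k,4]
def fit(P,E):
    ks=np.radians([12,24,36,48])
    def f(v):
        q=v[:2]+.125*np.c_[np.cos(v[2]+ks),np.sin(v[2]+ks)]
        return np.r_[(q-P).ravel(), np.hypot(*(E-v[:2]))-.125]
    r=least_squares(f,[.658,.13,np.radians(160)]); return r.x,r.fun
E
python3 - <<'E'
from fit import *
s=snap('wrist'); g=cv2.cvtColor(s['pixels'],cv2.COLOR_RGB2GRAY)
P=[]
for p in [(332,212),(301,212),(269,218),(240,230)]:
    c,n=refine(g,p); w=atz(s,c,.024)[:2]; print(c.round(1),n,w.round(4)); P.append(w)
P=np.array(P); print(np.hypot(*np.diff(P,axis=0).T).round(4),'want .0261')
e=place_of('wrist','eye')[0]['pixel']; E=atz(s,e,.042)[:2]
c,n=refine(g,(368,226),6); print('eye',np.round(e,1),E.round(4),c,n,atz(s,c,.042).round(4))
v,res=fit(P,E); print(v.round(4),np.degrees(v[2]),(res*1e3).round(2))
a=np.arctan2(E[1]-v[1],E[0]-v[0]);print('eye angle',np.degrees(a)%360,'third at',(v[:2]+.125*np.array([np.cos(v[2]+np.radians(36)),np.sin(v[2]+np.radians(36))])).round(4))
o=get_obs(); print(o['tool_pos'],o['ee_rot'])
for q,z in (('lock_pin_knob',.0093),('lock_pin_tip',-.042)):
    r=place_of('wrist',q)[0]; print(q,r['pixel'],atz(s,r['pixel'],o['tool_pos'][2]+z).round(4))
cv2.imwrite('pics/w3c.png',cv2.resize(s['pixels'][150:350,200:440,::-1],None,fx=3,fy=3))
E
```

```text
[331.7 211.5] 96 [0.5341 0.1379]
[300.5 211.1] 90 [0.5337 0.1125]
[268.  218.3] 95 [0.5397 0.0858]
[238.4 230.7] 70 [0.5502 0.061 ]
[0.0254 0.0274 0.027 ] want .0261
eye [363.6 226.2] [0.5418 0.1625] [373. 231.] 10 [0.5457 0.1699 0.042 ]
[0.6591 0.1221 2.8073] 160.84501710887378 [ 0.92 -0.27  0.81 -0.97 -0.23  0.08 -0.62  0.85 -0.94]
eye angle 161.01627089859355 third at [0.5394 0.0859]
[0.53970431 0.13088525 0.18356398] [3.14152232e+00 1.40009352e-04 3.14033908e+00]
lock_pin_knob [320.7, 312.7] [0.5408 0.1294 0.1929]
lock_pin_tip [323.3, 268.2] [0.5392 0.1307 0.1416]
```

View pics/w3c.png

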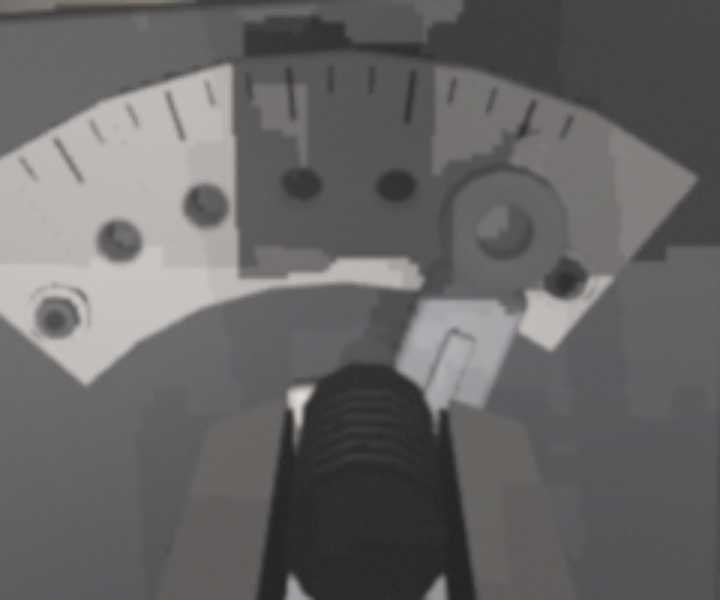

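Eye mouth centre is at about (367.7, 225.3), i.e. (0.541, 0.1657). Fit results: pivot (0.659, 0.122), third hole (0.5395, 0.0858). I'll move over the eye and stop just above it to check.

apply_moves:
  commands:
    - [0, 0, 0, 0.001, 0.015, -0.02, 0]
    - [0, 0, 0, 0.0015, 0.035, -0.05, 0]
    - [0, 0, 0, 0.0015, 0.035, -0.08, 0]
    - [0, 0, 0, 0.0015, 0.035, -0.089, 0]
    - [0, 0, 0, 0.0015, 0.035, -0.089, 0]

```text
time: 7.8
tool_pos: [0.5399, 0.1658, 0.0927]
ee_rot: [-3.141, -0.004, 3.141]
wrist_force: [-0.4, -0.2, -0.8]
width: 0.0213
finger_force: 30.0
```

```bash
python3 - <<'E'
from h import *
o=get_obs(); print({k:np.round(o[k],4) for k in ('time','tool_pos','ee_rot','width','wrist_force')})
s=snap('wrist'); tz=o['tool_pos'][2]-.042
Z={'lock_pin_knob':tz+.051,'lock_pin_tip':tz,'eye':.042}
for q in Z:
  for r in place_of('wrist',q)[:1]: print(q,round(r['score'],2),np.round(r['pixel'],1),atz(s,r['pixel'],Z[q]).round(4))
cv2.imwrite('pics/w4c.png',cv2.resize(s['pixels'][170:370,220:460,::-1],None,fx=3,fy=3))
E
```

```text
{'time': np.float64(7.8), 'tool_pos': array([0.5399, 0.1658, 0.0927]), 'ee_rot': array([-3.1407, -0.0039,  3.1409]), 'width': np.float64(0.0213), 'wrist_force': array([-0.3929, -0.2171, -0.8001])}
lock_pin_tip 0.66 [321.8 266.2] [0.5379 0.1651 0.0507]
eye 0.59 [318.8 270.3] [0.5437 0.1633 0.042 ]
```

View pics/w4c.png

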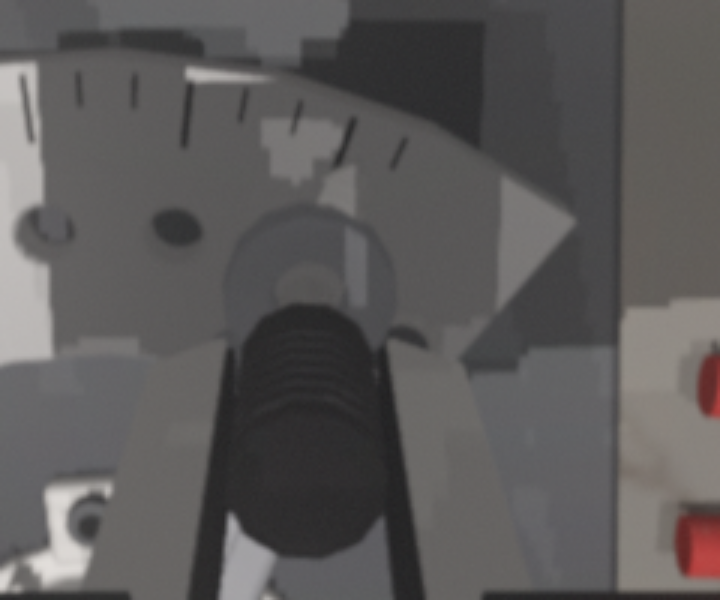

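In this view the tip at about (323.7, 265), 9 mm above the eye, lies on the same ray as the eye centre (323.5, 265.5). The pin therefore has to go about 2.5 mm forward. I'll descend gently.

apply_moves:
  commands:
    - [0, 0, 0, 0.0025, 0.0005, 0, 0]
    - [0, 0, 0, 0.0025, 0.0005, -0.004, 0]
    - [0, 0, 0, 0.0025, 0.0005, -0.008, 0]
    - [0, 0, 0, 0.0025, 0.0005, -0.012, 0]
    - [0, 0, 0, 0.0025, 0.0005, -0.012, 0]

```text
time: 8.5
tool_pos: [0.5429, 0.1665, 0.0813]
ee_rot: [-3.141, -0.002, 3.141]
wrist_force: [-0.1, 0.8, -0.4]
width: 0.0213
finger_force: 30.0
```

apply_moves:
  commands:
    - [0, 0, 0, 0, 0, -0.002, 0]
    - [0, 0, 0, 0, 0, -0.004, 0]
    - [0, 0, 0, 0, 0, -0.006, 0]
    - [0, 0, 0, 0, 0, -0.006, 0]
    - [0, 0, 0, 0, 0, -0.006, 0]

```text
time: 9.0
tool_pos: [0.5436, 0.1667, 0.0765]
ee_rot: [3.141, -0.0, 3.141]
wrist_force: [0.1, -0.8, -0.5]
width: 0.0211
finger_force: 30.0
```

apply_moves:
  commands:
    - [0, 0, 0, 0, 0, -0.002, 0]
    - [0, 0, 0, 0, 0, -0.004, 0]
    - [0, 0, 0, 0, 0, -0.005, 0]
    - [0, 0, 0, 0, 0, -0.005, 0]
    - [0, 0, 0, 0, 0, -0.005, 0]

```text
time: 9.5
tool_pos: [0.5436, 0.1666, 0.0714]
ee_rot: [3.142, -0.0, 3.141]
wrist_force: [0.4, 1.1, -0.7]
width: 0.0216
finger_force: 30.0
```

```bash
python3 - <<'E'
from h import *
o=get_obs(); print({k:np.round(o[k],4) for k in ('time','tool_pos','ee_rot','width','wrist_force','wrist_torque')})
c=np.array([.659,.122]); t0=np.array(o['tool_pos'][:2]); a0=np.arctan2(*(t0-c)[::-1]); print(np.degrees(a0),np.hypot(*(t0-c)))
a0=a0%(2*np.pi)
for d in np.arange(0,38,4): 
    R=np.array([[np.cos(np.radians(d)),-np.sin(np.radians(d))],[np.sin(np.radians(d)),np.cos(np.radians(d))]])
    print(d,(c+R@(t0-c)-t0).round(4))
E
```

```text
{'time': np.float64(9.5), 'tool_pos': array([0.5436, 0.1666, 0.0714]), 'ee_rot': array([ 3.1415e+00, -1.0000e-04,  3.1408e+00]), 'width': np.float64(0.0216), 'wrist_force': array([ 0.4017,  1.1117, -0.6935]), 'wrist_torque': array([-0.004 , -0.0285, -0.0306])}
158.8476709388716 0.12372023741448793
0 [0. 0.]
4 [-0.0028 -0.0082]
8 [-0.0051 -0.0165]
12 [-0.0068 -0.025 ]
16 [-0.0078 -0.0335]
20 [-0.0083 -0.0422]
24 [-0.0082 -0.0508]
28 [-0.0075 -0.0594]
32 [-0.0061 -0.0679]
36 [-0.0042 -0.0763]
```

apply_moves:
  commands:
    - [0, 0, 0, -0.0014, -0.004, 0, 0]
    - [0, 0, 0, -0.0028, -0.008, 0, 0]
    - [0, 0, 0, -0.004, -0.0125, 0, 0]
    - [0, 0, 0, -0.0051, -0.0165, 0, 0]
    - [0, 0, 0, -0.006, -0.021, 0, 0]

```text
time: 10.0
tool_pos: [0.5379, 0.1463, 0.0718]
ee_rot: [3.139, 0.001, 3.141]
wrist_force: [2.1, 5.7, -2.3]
width: 0.0214
finger_force: 30.0
```

apply_moves:
  commands:
    - [0, 0, 0, -0.0008, -0.004, 0, 0]
    - [0, 0, 0, -0.0013, -0.0083, 0, 0]
    - [0, 0, 0, -0.0018, -0.0125, 0, 0]
    - [0, 0, 0, -0.0021, -0.017, 0, 0]
    - [0, 0, 0, -0.0023, -0.0212, 0, 0]

```text
time: 10.5
tool_pos: [0.5355, 0.1256, 0.0719]
ee_rot: [3.138, 0.001, 3.141]
wrist_force: [2.2, 5.9, -2.3]
width: 0.0215
finger_force: 30.0
```

apply_moves:
  commands:
    - [0, 0, 0, 0.0001, -0.0043, 0, 0]
    - [0, 0, 0, 0.0001, -0.0086, 0, 0]
    - [0, 0, 0, 0.0004, -0.013, 0, 0]
    - [0, 0, 0, 0.0008, -0.0172, 0, 0]
    - [0, 0, 0, 0.0014, -0.021, 0, 0]

```text
time: 11.0
tool_pos: [0.5367, 0.1052, 0.072]
ee_rot: [3.137, 0.0, 3.141]
wrist_force: [0.6, 7.4, -1.1]
width: 0.0216
finger_force: 30.0
```

apply_moves:
  commands:
    - [0, 0, 0, 0.0008, -0.004, 0, 0]
    - [0, 0, 0, 0.0016, -0.008, 0, 0]
    - [0, 0, 0, 0.0025, -0.012, 0, 0]
    - [0, 0, 0, 0.0025, -0.012, 0, 0]
    - [0, 0, 0, 0.0025, -0.012, 0, 0]

```text
time: 11.5
tool_pos: [0.5389, 0.0931, 0.0719]
ee_rot: [3.137, -0.0, 3.141]
wrist_force: [1.8, 7.4, -0.2]
width: 0.0209
finger_force: 30.0
```

```bash
python3 - <<'E'
from h import *
o=get_obs(); print({k:np.round(o[k],4) for k in ('time','tool_pos','ee_rot','width','wrist_force','wrist_torque')})
s=snap('wrist')
Z={'lock_pin_knob':.080,'eye':.042,'third_hole_nominal':.024}
for q in Z:
  for r in place_of('wrist',q)[:1]: print(q,round(r['score'],2),np.round(r['pixel'],1),atz(s,r['pixel'],Z[q]).round(4))
print('pred hole3 px',proj(s,(.5395,.0858,.024)).round(1),'hole4',proj(s,(.5503,.061,.024)).round(1))
cv2.imwrite('pics/w5c.png',cv2.resize(s['pixels'][170:370,200:440,::-1],None,fx=3,fy=3))
E
```

```text
{'time': np.float64(11.5), 'tool_pos': array([0.5389, 0.0931, 0.0719]), 'ee_rot': array([ 3.1374e+00, -2.0000e-04,  3.1409e+00]), 'width': np.float64(0.0209), 'wrist_force': array([ 1.8124,  7.3729, -0.1884]), 'wrist_torque': array([ 1.6237e+00, -1.6410e-01, -2.0000e-04])}
lock_pin_knob 0.68 [321.1 312. ] [0.5403 0.092  0.08  ]
eye 0.84 [325.3 275. ] [0.5376 0.0944 0.042 ]
third_hole_nominal 0.95 [313.5 268. ] [0.5404 0.0879 0.024 ]
pred hole3 px [309.9 266.4] hole4 [267.  284.2]
```

View pics/w5c.png

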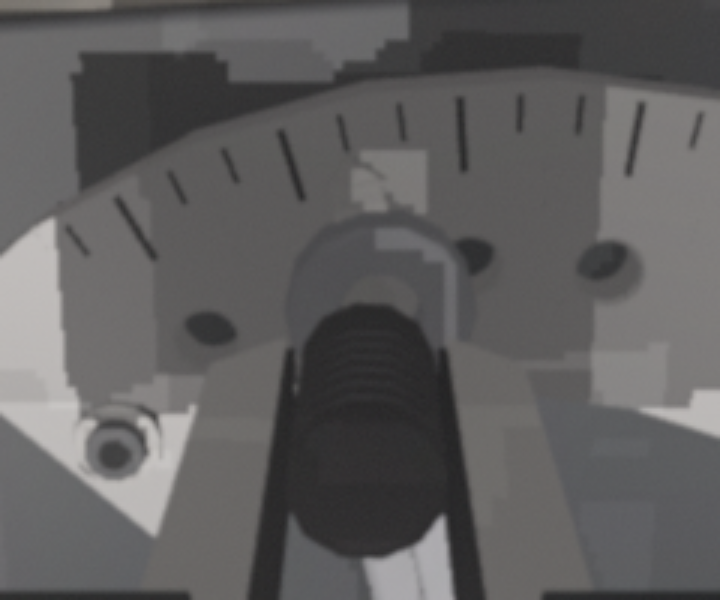

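Pointer and eye are between lines two and three. Hole 4 is at crop (211,328) and hole 2 at (473,256), so hole 3 sits under the eye at about (338,278), i.e. (312.7, 262.7) in the full picture. The pin still needs about −6.3 mm in y and +1.5 mm in x.

apply_moves:
  commands:
    - [0, 0, 0, 0.0007, -0.003, 0, 0]
    - [0, 0, 0, 0.0015, -0.0063, 0, 0]
    - [0, 0, 0, 0.0015, -0.0063, -0.001, 0]
    - [0, 0, 0, 0.0015, -0.0063, -0.002, 0]
    - [0, 0, 0, 0.0015, -0.0063, -0.003, 0]

```text
time: 12.2
tool_pos: [0.54, 0.087, 0.0696]
ee_rot: [3.137, -0.001, 3.141]
wrist_force: [-1.4, 7.3, 3.3]
width: 0.0212
finger_force: 30.0
```

apply_moves:
  commands:
    - [0, 0, 0, 0, 0, -0.0005, 0]
    - [0, 0, 0, 0, 0, -0.001, 0]
    - [0, 0, 0, 0, 0, -0.0015, 0]
    - [0, 0, 0, 0, 0, -0.002, 0]
    - [0, 0, 0, 0, 0, -0.0025, 0]

```text
time: 12.7
tool_pos: [0.5398, 0.087, 0.0671]
ee_rot: [3.137, -0.001, 3.141]
wrist_force: [-1.7, 6.8, 3.4]
width: 0.0216
finger_force: 30.0
```

apply_moves:
  commands:
    - [0, 0, 0, 0, 0, -0.0005, 0]
    - [0, 0, 0, 0, 0, -0.001, 0]
    - [0, 0, 0, 0, 0, -0.0015, 0]
    - [0, 0, 0, 0, 0, -0.002, 0]
    - [0, 0, 0, 0, 0, -0.0025, 0]

```text
time: 13.2
tool_pos: [0.5398, 0.087, 0.0646]
ee_rot: [3.137, -0.001, 3.141]
wrist_force: [-1.5, 6.6, 2.8]
width: 0.0214
finger_force: 30.0
```

apply_moves:
  commands:
    - [0, 0, 0, 0, 0, -0.0005, 0]
    - [0, 0, 0, 0, 0, -0.001, 0]
    - [0, 0, 0, 0, 0, -0.0015, 0]
    - [0, 0, 0, 0, 0, -0.002, 0]
    - [0, 0, 0, 0, 0, -0.002, 0]

```text
time: 13.7
tool_pos: [0.5398, 0.087, 0.0625]
ee_rot: [3.137, -0.002, 3.141]
wrist_force: [-1.9, 7.0, 3.0]
width: 0.0215
finger_force: 30.0
```

apply_moves:
  commands:
    - [0, 0, 0, 0, 0, -0.0007, 0]
    - [0, 0, 0, 0, 0, -0.0014, 0]
    - [0, 0, 0, 0, 0, -0.0021, 0]
    - [0, 0, 0, 0, 0, -0.0028, 0]
    - [0, 0, 0, 0, 0, -0.003, 0]

```text
time: 14.2
tool_pos: [0.5398, 0.087, 0.0596]
ee_rot: [3.137, -0.001, 3.141]
wrist_force: [-1.5, 7.4, 3.4]
width: 0.0214
finger_force: 30.0
```

apply_moves:
  commands:
    - [0, 0, 0, 0, 0, -0.0007, 0]
    - [0, 0, 0, 0, 0, -0.0014, 0]
    - [0, 0, 0, 0, 0, -0.0021, 0]
    - [0, 0, 0, 0, 0, -0.0028, 0]
    - [0, 0, 0, 0, 0, -0.003, 0]

```text
time: 14.7
tool_pos: [0.5398, 0.0871, 0.0566]
ee_rot: [3.137, -0.001, 3.141]
wrist_force: [-2.1, 7.6, 3.4]
width: 0.0215
finger_force: 30.0
```

apply_moves:
  commands:
    - [0, 0, 0, 0, 0, -0.0003, 0]
    - [0, 0, 0, 0, 0, -0.0006, 0]
    - [0, 0, 0, 0, 0, -0.0009, 0]
    - [0, 0, 0, 0, 0, -0.0012, 0]
    - [0, 0, 0, 0, 0, -0.0012, 0]

```text
time: 15.2
tool_pos: [0.5398, 0.0871, 0.0554]
ee_rot: [3.137, -0.001, 3.141]
wrist_force: [-1.9, 6.7, 3.4]
width: 0.0215
finger_force: 30.0
```

apply_moves:
  commands:
    - [0, 0, 0, 0, 0, -0.0002, 0]
    - [0, 0, 0, 0, 0, -0.0004, 0]
    - [0, 0, 0, 0, 0, -0.0006, 0]
    - [0, 0, 0, 0, 0, -0.0008, 0]
    - [0, 0, 0, 0, 0, -0.0008, 0]

```text
time: 15.7
tool_pos: [0.5399, 0.087, 0.0553]
ee_rot: [3.137, -0.001, 3.141]
wrist_force: [-3.3, 7.2, 5.3]
width: 0.0213
finger_force: 30.0
```

apply_moves:
  commands:
    - [0, 0, 0, 0, 0, -0.0002, 0]
    - [0, 0, 0, 0, 0, -0.0004, 0]
    - [0, 0, 0, 0, 0, -0.0004, 0]
    - [0, 0, 0, 0, 0, -0.0004, 0]
    - [0, 0, 0, 0, 0, -0.0004, 0]

```text
time: 16.2
tool_pos: [0.5399, 0.087, 0.0553]
ee_rot: [3.138, -0.001, 3.141]
wrist_force: [-4.9, 7.3, 6.4]
width: 0.0213
finger_force: 30.0
```

```bash
python3 - <<'E'
from h import *
o=get_obs(); print({k:np.round(o[k],4) for k in ('time','tool_pos','wrist_force')})
for i,n in enumerate(('wrist','side')): 
    s=snap(n)
    for q in ('lock_pin_knob','eye'):
        for r in place_of(n,q)[:1]: print(n,q,round(r['score'],2),np.round(r['pixel'],1))
    if n=='wrist': w=s['pixels'][170:370,200:440,::-1]
    else: d=s['pixels'][180:280,240:400,::-1]
cv2.imwrite('pics/w6.png',np.vstack([cv2.resize(w,(480,400)),cv2.resize(d,(480,300))])[:600]) 
cv2.imwrite('pics/w6.png',np.hstack([cv2.resize(w,(400,333)),cv2.copyMakeBorder(cv2.resize(d,(400,250)),0,83,0,0,0)]))
E
```

```text
{'time': np.float64(16.2), 'tool_pos': array([0.5399, 0.087 , 0.0553]), 'wrist_force': array([-4.9238,  7.2718,  6.3634])}
wrist lock_pin_knob 0.61 [321.  307.5]
side lock_pin_knob 0.64 [294.4 230.5]
side eye 0.64 [293.9 238.6]
```

View pics/w6.png

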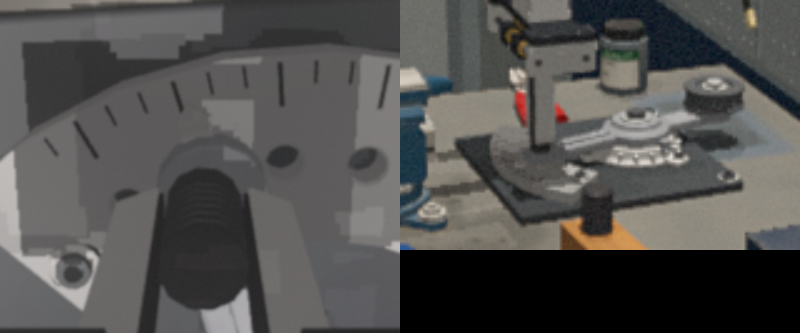

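The knob bears at TCP z 0.0553, which matches the seated height, and hole 2 shows to the right with hole 4 to the left. I'll let the hole take the spring load before releasing.

apply_moves:
  commands:
    - [0, 0, 0, 0, 0.0004, 0.0002, 0]
    - [0, 0, 0, 0.0002, 0.0008, 0.0004, 0]
    - [0, 0, 0, 0.0003, 0.0012, 0.0006, 0]
    - [0, 0, 0, 0.0003, 0.0012, 0.0006, 0]
    - [0, 0, 0, 0.0003, 0.0012, 0.0006, 0]

```text
time: 17.0
tool_pos: [0.5398, 0.0876, 0.0553]
ee_rot: [3.139, -0.002, 3.141]
wrist_force: [-4.0, 6.3, 4.9]
width: 0.0217
finger_force: 30.0
```

apply_moves:
  commands:
    - [0, 0, 0, 0, 0.0004, 0, 0]
    - [0, 0, 0, 0, 0.0008, 0, 0]
    - [0, 0, 0, 0.0003, 0.0012, 0, 0]
    - [0, 0, 0, 0.0003, 0.0012, 0, 0]
    - [0, 0, 0, 0.0003, 0.0012, 0, 0]

```text
time: 17.5
tool_pos: [0.5398, 0.0878, 0.0553]
ee_rot: [3.141, -0.003, 3.141]
wrist_force: [-4.4, 3.9, 6.6]
width: 0.0216
finger_force: 30.0
```

apply_moves:
  commands:
    - [0, 0, 0, -0.0005, 0.0003, 0.0002, 0]
    - [0, 0, 0, -0.001, 0.0007, 0.0004, 0]
    - [0, 0, 0, -0.001, 0.001, 0.0005, 0]
    - [0, 0, 0, -0.001, 0.001, 0.0005, 0]
    - [0, 0, 0, -0.001, 0.001, 0.0005, 0]

```text
time: 18.0
tool_pos: [0.5397, 0.088, 0.0553]
ee_rot: [-3.141, -0.001, 3.141]
wrist_force: [-4.1, 2.5, 6.4]
width: 0.0213
finger_force: 30.0
```

apply_moves:
  commands:
    - [0, 0, 0, 0, 0, 0, 25]
    - [0, 0, 0, 0, 0, 0, 30]
    - [0, 0, 0, 0, 0, 0, 35]
    - [0, 0, 0, 0, 0, 0, 40]
    - [0, 0, 0, 0, 0, 0, 43]

```text
time: 18.5
tool_pos: [0.5403, 0.0882, 0.0539]
ee_rot: [-3.141, -0.0, 3.141]
wrist_force: [0.8, -0.0, -0.8]
width: 0.0395
finger_force: 0.0
```

apply_moves:
  commands:
    - [0, 0, 0, 0, 0, 0.008, 43]
    - [0, 0, 0, 0, 0, 0.025, 43]
    - [0, 0, 0, 0, 0, 0.05, 43]
    - [0, 0, 0, 0, 0, 0.08, 43]
    - [0, 0, 0, 0, 0, 0.11, 43]

```text
time: 19.0
tool_pos: [0.5402, 0.0885, 0.1657]
ee_rot: [-3.141, 0.0, 3.141]
wrist_force: [0.8, -0.9, -0.6]
width: 0.0402
finger_force: 0.0
```

apply_moves:
  commands:
    - [0, 0, 0, 0, 0, 0.01, 43]
    - [0, 0, 0, 0, 0, 0.02, 43]
    - [0, 0, 0, 0, 0, 0.02, 43]
    - [0, 0, 0, 0, 0, 0.02, 43]
    - [0, 0, 0, 0, 0, 0.02, 43]

```text
time: 19.5
tool_pos: [0.5395, 0.0885, 0.1823]
ee_rot: [-3.141, -0.003, 3.141]
wrist_force: [-0.0, -1.1, -0.4]
width: 0.0408
finger_force: 0.0
```

```bash
python3 - <<'E'
from h import *
o=get_obs(); print({k:np.round(o[k],4) for k in ('time','tool_pos','wrist_force','width')})
s=snap('wrist'); d=snap('side')
S={'wrist':s,'side':d}; ob=[]
for n in S:
    for r in place_of(n,'lock_pin_knob')[:1]: print(n,r['score'],np.round(r['pixel'],1),atz(S[n],r['pixel'],.064).round(4)); ob.append((S[n],r['pixel']))
if len(ob)==2: print('tri',tri(ob).round(4))
a=cv2.resize(s['pixels'][130:330,200:440,::-1],(400,333)); b=cv2.resize(d['pixels'][180:280,240:400,::-1],(400,250))
cv2.imwrite('pics/w7.png',np.hstack([a,cv2.copyMakeBorder(b,0,83,0,0,0)]))
E
```

```text
{'time': np.float64(19.5), 'tool_pos': array([0.5395, 0.0885, 0.1823]), 'wrist_force': array([-0.03  , -1.1132, -0.4311]), 'width': np.float64(0.0408)}
wrist 0.68 [321.8 232.6] [0.5396 0.0877 0.064 ]
side 0.48 [296.8 231.2] [0.5421 0.0918 0.064 ]
tri [0.54   0.0876 0.0655]
```

View pics/w7.png

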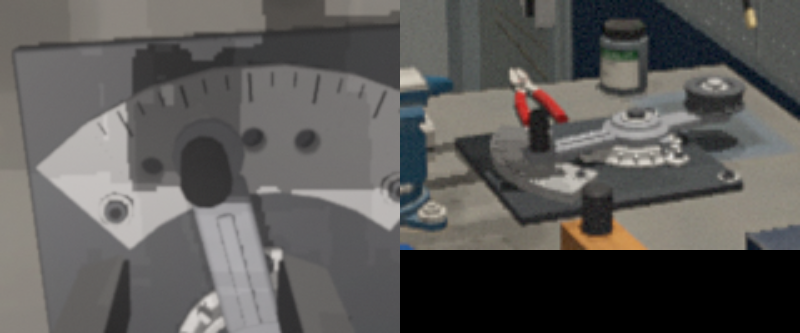

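The arm stays locked at the third line. The knob sits on the eye at (0.540, 0.088, about 0.065), with hole 4 showing on its left and holes 2 and 1 on its right.

```bash
python3 -c "
from bench import *
print(close_job())"
```

```text
the job is handed in; nothing more can be done
None
```

The job is handed in at about 20 s: the slimmer lock pin is through the eye and seated in the third hole, the arm stayed locked after the gripper let go, the highest forces I read were about 8 N, and the gripper took hold of nothing else.

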